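# Put three boards back on their own test adapters

### The job

Three circuit boards were left on the wrong test adapters. Move each onto the adapter whose nest is cut to its outline, seated flat and fully down between the guides, either way round. If you need to set one aside, use only the black foam pad - no bare board may touch the bench - and leave the little brown bottle and the black loupe near the adapters standing where they are.

Things in the scene. Friction and masses are not known exactly. Their poses are not given: they have to be found in the camera images.
- board_a: Large green circuit board, 50 mm (its x) by 70 mm (its y), 9 mm high with its parts. Origin: centre of its underside, z up. Belongs in nest_a. At the start it lies across the guide tops of nest_long, its underside 52 mm above the bench. Grip it across its 50 mm width at mid-length, by the edges.
- board_b: Small green circuit board, 45 mm (its x) by 60 mm (its y), 9 mm high with its parts. Origin: centre of its underside, z up. Belongs in nest_b. At the start it lies loose inside the larger nest_a, its underside 40 mm above the bench. Grip it across its 45 mm width at mid-length, by the edges.
- board_long: Slender green circuit board, 28 mm (its x) by 100 mm (its y), 2.4 mm thick, tallest parts 14 mm. Origin: centre of its underside, z up. Belongs in nest_long. At the start it lies lengthwise across the guide tops of nest_b, its underside 52 mm above the bench. Grip it across its 28 mm width at mid-length, by the edges.
- nest_a: Fixed test adapter: dark housing, aluminium top plate 92 mm (its x) by 166 mm (its y) at height 28 mm. Origin: on the bench below the nest's centre; connectors at its -y end. Nest for the 50x70 mm board (long side along y) between two U-shaped ivory end guides, tops at 52 mm. A seated board's underside is at 40 mm, on studs. Half a turn does not matter. Finger gaps: see nest_b.
- nest_b: Fixed test adapter like nest_a (same housing, origin, axes and heights), but its nest takes the 45x60 mm board. On all three, at the middle of both long sides, the guides leave a gap at least 42 mm long for the fingers, free outwards and down to the plate (28 mm), so that a board can be gripped at mid-length 12 mm above the plate.
- nest_long: Fixed test adapter like nest_a (same housing, origin, axes and heights), but its nest takes the 28x100 mm board. On all three, the guides (10 mm thick) stand 2 mm from each edge of the seated board and slope outwards by 4 mm more over their upper 8 mm, so that a board lowered level within about 5 mm and 0.1 rad drops home by itself.
- foam_pad: Black conductive foam block, fixed, empty at the start: 110 mm (its x) by 120 mm (its y), top 24 mm above the bench. Origin: centre of its underside. A channel 46 mm wide and 14 mm deep (floor at 10 mm) runs across it along its x, through the centre: a board laid with its length along the block's y bridges it, and the fingers reach the board's edges in the channel.
- bottle: Small brown bottle with a white cap, 37 mm across, 82 mm high, standing. Origin: centre of its underside. Bystander: stays where it is.
- loupe: Black eye loupe standing on its rim, 34 mm across, 27 mm high. Origin: centre of its underside. Bystander: stays where it is.
Mind the look-alikes: they are no part of the job. What is shaped like the board_b but blue or purple is not meant.

How it is judged:
By the outcome, as a careful person would: the job done as asked, in the order asked, and still so for the second after the job is handed in, with the robot touching nothing.
It also fails if it takes over 96 s, if anything falls off the work surface, if the arm or the gripper's body presses on something with over 40 N, if the wrist force passes 120 N, or if a joint passes its speed limit or range.

### The arm

A 6-joint arm with a two-finger parallel gripper is mounted at the origin on a cart in front of the work surface, level with it; the furniture and walls round the work are solid. World frame = base frame: x ahead of the robot, y to its left, z up, the work surface at z = 0. Lengths are in mm, angles in degrees, forces in N, time in s.
With the tool pointing down it reaches from about 350 to 850 mm from the base axis. Payload 8.1 kg.
Tool frame: the origin (TCP) lies between the finger pads; the fingertips stand 25 mm ahead of it and the grasp point (between the pads) lies 6 mm ahead of it (r.tcp_to_tips is the distance from the TCP to the fingertips, in mm); z points along the fingers, y is the line along which they close (so a half turn about z gives the same grasp; the last joint's range is limited). The gripper opens to 85 mm and grips with 20 to 120 N. Pads are 22 mm wide; open, the fingers measure 114 mm over their backs; the gripper's body (76 mm by 85 mm) begins 54 mm behind the grasp point. The pads swing forward as they close: fully open they stand 13 mm farther back than shut.
Start: joints at [69.19, 7.471, 85.268, -0, 87.261, -4.893], TCP at [164.522, 577.008, 256.292] pointing down, gripper open.
Joint ranges: [-169.43, 169.43], [-51.17, 129.36], [1.28, 143.12], [-76.62, 256.62], [0, 156.53], [-152.29, 152.29]. Speed limits (degrees/s): [136.94, 136.94, 159.86, 180, 180, 180].

### API

Orientations are given as [roll, pitch, yaw] about the fixed x, y, z axes, in that order (R = Rz(yaw) Ry(pitch) Rx(roll)).
In Python, from bench import r gives the robot as it stands.
- The arm moves only by the tool apply_moves, never from a script. Its arguments are lists of equal length, an entry for each row: "angular": the turn, a rotation vector about the world's x, y, z in units of 8 degrees (1.0 is 8 degrees), a list of three; "travel": the shift along the world's x, y, z in units of 40 mm (1.0 is 40 mm), a list of three; "jaw": the opening, from 0 (shut) to 1 (fully open). A call has 1 to 20 rows; each row shifts and turns the commanded pose from where the row before left it; what a row does not reach is not made up. A row lasts 1/8 s, in which the tool goes at most 62.5 mm and 10.7 degrees, less where a joint would pass 70% of its speed; a pose out of reach is approached as far as the arm can. A call is refused whole if a number of a shift passes 1 or a number of a turn 1, either way. A call with a gripper value outside its range is refused whole. The fingers move at their own pace and stop on an object; "force" is the grip in N (left out, the last holds). Time passes only in rows, so rows that do not move let the fingers close. It gives the time, the measured TCP pose, the force, the opening and the grip force at its end, in the units of the state.
- r.sense(): the state, without advancing time (a new reading comes with each control period).
- r.snapshot(name): name is "scene" or "top"; returns a dict with "color" (480x640x3 uint8, red, green, blue), "fx", "fy", "cx", "cy" (pixels), "R" (3x3) and "t" (3): a world point X has camera coordinates R X + t. Camera axes: x right, y down, z forward; pixel columns grow to the right and rows downward; lengths in mm; the calibration is good to about 2 mm. A picture is of the moment at which its call begins. There is no depth.
- r.hand_in(): hands the job in; it is judged then, once.
The state is a dict: "time": time; "joint_pos": joint angles; "qd": joint speeds; "joint_efforts": joint torques, N m; "tool_pos": TCP position; "tcp_rot": TCP orientation; "ft_force": force on the tool from outside, world axes, zero at the start; "wrist_torque": the same for the moment, N m; "finger_gap": finger opening in mm; "grip_force": force on a finger pad.
Only numpy, scipy, OpenCV 4.12 (cv2) and the standard library are available. Lean on these libraries where they do the work, as an engineer would, in place of code of your own. Each camera call takes 0.05 s, during which the arm holds its last target. There are 200 camera calls.

## Working session

There is one attempt and no reset: what is moved stays moved. The work goes in short steps, Python scripts to look and compute and a tool call to move; the robot and the scene stay as the last step left them, time stands still between calls to the robot, and variables do not carry over. Pictures are saved under pics/ and viewed, at most 14 in all, crops included, and the job is handed in when it is done.

Besides the shell and the picture viewer there is one more tool, called as name(argument=value, ...) on one line, values as JSON. apply_moves: Moves the arm, as the interface text tells. Its arguments: {"type":"object","properties":{"angular":{"type":"array"},"travel":{"type":"array"},"jaw":{"type":"array"},"force":{"type":"number"}},"required":["angular","travel","jaw"]}

```bash
mkdir -p pics; ls
python3 - <<'E'
from bench import r
import cv2,pickle
for n in("top","scene"):
    s=r.snapshot(n); pickle.dump(s,open(f"pics/{n}0.pkl","wb")); cv2.imwrite(f"pics/{n}0.png",s["color"][:,:,::-1])
    print(n,s["fx"],s["fy"],s["cx"],s["cy"],s["R"],s["t"])
print(r.sense(),r.tcp_to_tips)
E
```

```text
pics
top 596.3148408014473 596.3148408014473 316.5508174355938 243.6547559943805 [[ 0.01535773 -0.99987237  0.00440171]
 [-0.99260433 -0.01577598 -0.12036513]
 [ 0.12041921 -0.00252062 -0.99271993]] [ 190.08173693  525.36200834 1647.64328769]
scene 440.2309469263685 440.2309469263685 320.7353169256033 238.84323275648546 [[ 0.50385846 -0.86348513  0.02280551]
 [-0.46267021 -0.29208292 -0.83703276]
 [ 0.72942644  0.41119461 -0.54667729]] [ -84.53485117  363.98355068 1147.37717086]
{'time': 0.1, 'joint_pos': array([ 6.91914153e+01,  7.51102273e+00,  8.53250228e+01,  3.21949797e-04,
        8.72621909e+01, -4.89268778e+00]), 'qd': array([-0.03684058, -0.15111162, -0.23894912,  0.0720602 ,  0.02112308,
        0.03180601]), 'joint_efforts': array([ 2.31000030e-05, -5.70952177e+01, -5.01939583e+01, -3.24241482e-04,
        8.16055457e-03, -5.25732708e-05]), 'tool_pos': array([164.3408979 , 576.56570918, 255.32777656]), 'tcp_rot': array([-1.79902149e+02, -8.69894915e-03,  1.64084080e+02]), 'ft_force': array([ 0.21747454,  0.24037519, -0.60277642]), 'wrist_torque': array([-0.00221905, -0.023229  ,  0.02223021]), 'grip_force': 0.0, 'finger_gap': 85.06467566484085} 25.0
```

View pics/top0.png

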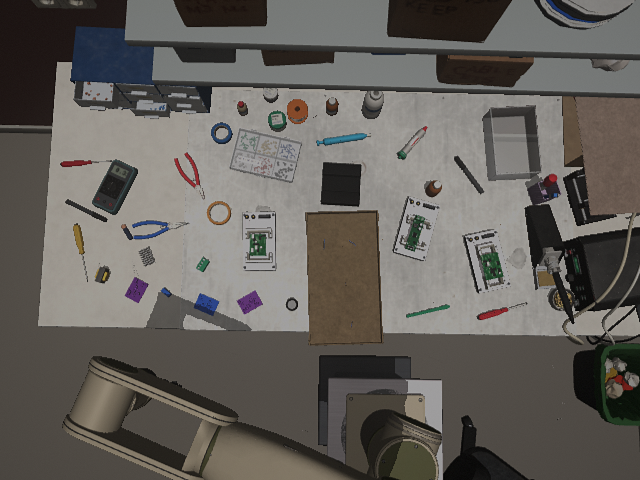

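View pics/scene0.png

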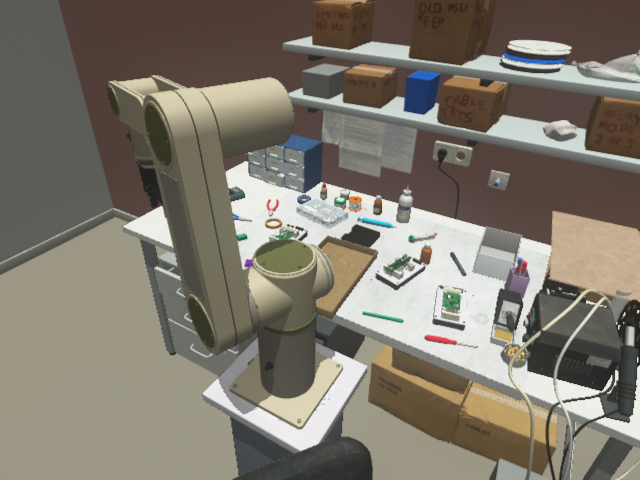

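The top view shows three adapters at about (259,240), (415,228) and (488,262). The foam pad is at (341,184), the bottle at (433,187) and the loupe probably at (292,304). I'll zoom in on the adapters.

Run:
```python
import cv2,numpy as np
im=cv2.imread("pics/top0.png")
f=lambda x0,y0,w,h,k:cv2.resize(im[y0:y0+h,x0:x0+w],None,fx=k,fy=k,interpolation=cv2.INTER_CUBIC)
a=f(225,195,75,90,5);b=f(385,185,60,90,5)
cv2.imwrite("pics/c1.png",np.hstack([a,b]))
cv2.imwrite("pics/c2.png",np.hstack([f(455,217,70,90,5),f(310,150,70,90,5)]))
```

```text
(no output)
```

View pics/c1.png

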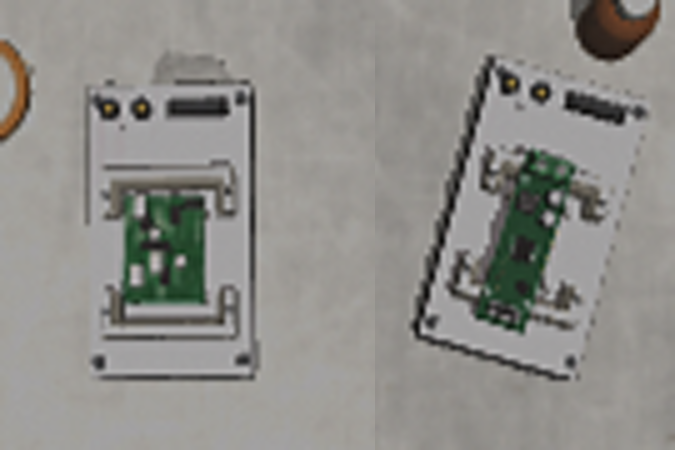

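View pics/c2.png

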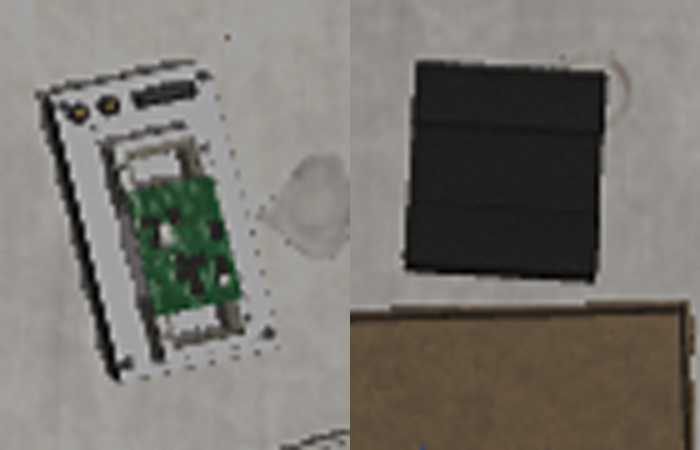

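Left is nest_a with board_b inside, middle is nest_b with board_long on top, and right is nest_long with board_a on top. Connectors are at the image-top end of each adapter. Next I'll measure plates, boards and pad by rays onto their planes.

```bash
cat > h.py <<'E'
import numpy as np,cv2,pickle
def ray(s,uv,z):
    uv=np.atleast_2d(np.float64(uv)); d=np.c_[(uv[:,0]-s["cx"])/s["fx"],(uv[:,1]-s["cy"])/s["fy"],np.ones(len(uv))]@s["R"]
    c=-s["R"].T@s["t"]; return (c+d*((z-c[2])/d[:,2])[:,None])
def rect(s,mask,z):
    cs,_=cv2.findContours(mask.astype(np.uint8),cv2.RETR_EXTERNAL,cv2.CHAIN_APPROX_NONE)
    c=max(cs,key=cv2.contourArea)[:,0]
    (x,y),(w,h),a=cv2.minAreaRect(ray(s,c,z)[:,:2].astype(np.float32))
    if w>h: w,h,a=h,w,a-90     # a = angle of short side (x axis)
    px=ray(s,[[320,240],[321,240]],z); p=np.linalg.norm(px[1]-px[0])
    return np.round([x,y,w+p,h+p,(a+90)%180-90],1)
def window(shape,x0,y0,w,h):
    m=np.zeros(shape,bool); m[y0:y0+h,x0:x0+w]=1; return m
def green(c):
    h=cv2.cvtColor(c,cv2.COLOR_RGB2HSV); return (h[...,0]>45)&(h[...,0]<90)&(h[...,1]>90)
E
python3 - <<'E'
from h import *
s=pickle.load(open("pics/top0.pkl","rb")); c=s["color"]; print(-s["R"].T@s["t"])
W={"A":(235,205,45,72,246,215),"B":(388,190,55,78,402,245),"L":(458,222,60,78,479,245)}
zb={"A":41.5,"B":54,"L":53.5}
for k,(x,y,w,h,*seed) in W.items():
    m=window(c.shape[:2],x,y,w,h)
    g=cv2.morphologyEx((green(c)&m).astype(np.uint8),cv2.MORPH_CLOSE,np.ones((5,5)))
    print(k,"board",rect(s,g,zb[k]))
    print(" seed",c[seed[1],seed[0]],"bench",c[y,x],c[y+h-1,x+w-1])
    lo=c[seed[1],seed[0]].astype(int)
    p=((np.abs(c.astype(int)-lo).max(2)<10)&m).astype(np.uint8)
    print(" plate",rect(s,cv2.morphologyEx(p,cv2.MORPH_CLOSE,np.ones((5,5))),28))
m=window(c.shape[:2],315,155,52,52)
print("pad",rect(s,(c.max(2)<60)&m,24), rect(s,(c.max(2)<60)&m,0))
for k,(w,p) in {"bottle":((420,170,30,32),(433,187)),"loupe":((280,292,24,24),(292,304))}.items(): print(k,ray(s,p,27 if k=="loupe" else 82))
import numpy as np
# hand read corner screws
S={"A":(225,195,[(98,98),(241,98),(243,360),(98,362)]),"B":(385,185,[(490-375,63),(640-375,112),(571-375,362),(431-375,322)]),"L":(455,217,[(53,97),(204,76),(267,333),(124,364)])}
for k,(x,y,q) in S.items():
    P=ray(s,np.array(q)/5+[x,y]-0.4,29)[:,:2]; print(k,P.round(1).tolist(),P.mean(0).round(1),np.linalg.norm(P-np.roll(P,1,0),axis=1).round(1))
E
```

```text
[ 320.14947295  202.49866398 1698.04691221]
A board [516.1 363.4  44.8  56.7 -88.5]
 seed [45 45 48] bench [157 153 148] [163 160 157]
 plate [597.2 392.4  11.4  22.8   0.9]
B board [554.6 -74.9  29.6 100.3  72.4]
 seed [159 158 159] bench [150 147 143] [144 142 137]
 plate [587.9 -93.  133.5 210.   81.2]
L board [ 465.7 -286.6   50.9   72.1  -77.1]
 seed [138 135 135] bench [161 160 156] [155 152 147]
 plate [ 497.6 -352.3   53.    58.7  -26.2]
pad [696.8 132.1 112.3 125.8  87.7] [702.2 131.1 113.9 127.6  87.7]
bottle [[ 679.02642417 -121.02932339   82.        ]]
loupe [[352.30143925 264.09549301  27.        ]]
A [[603.5, 404.6], [604.8, 323.6], [455.8, 318.9], [453.4, 400.1]] [529.4 361.8] [150.1  81.1 149.   81.3]
B [[660.0, -59.0], [633.0, -144.3], [489.6, -104.1], [511.0, -25.3]] [573.4 -83.2] [152.8  89.4 149.   81.7]
L [[551.1, -221.6], [564.4, -307.3], [419.6, -339.6], [401.0, -259.1]] [ 484.  -281.9] [154.7  86.8 148.4  82.6]
```

Run:
```python
import cv2,numpy as np
im=cv2.imread("pics/top0.png")
def f(x0,y0,w,h,k=10):
    g=cv2.resize(im[y0:y0+h,x0:x0+w],None,fx=k,fy=k,interpolation=cv2.INTER_LANCZOS4).astype(float)
    g=np.clip((g-20)*1.55,0,255)
    for i in range(0,w,5): cv2.putText(g,str(x0+i),(i*k,8),0,.3,(0,0,255)); g[:12,i*k]=0
    for i in range(0,h,5): cv2.putText(g,str(y0+i),(0,i*k+4),0,.3,(0,0,255)); g[i*k,:8]=0
    return g
cv2.imwrite("pics/d1.png",np.hstack([f(241,224,36,44),f(392,208,40,44)]))
cv2.imwrite("pics/d2.png",f(466,236,50,56))
```

```text
[ WARN:0@0.032] global loadsave.cpp:1063 imwrite_ Unsupported depth image for selected encoder is fallbacked to CV_8U.
```

View pics/d1.png

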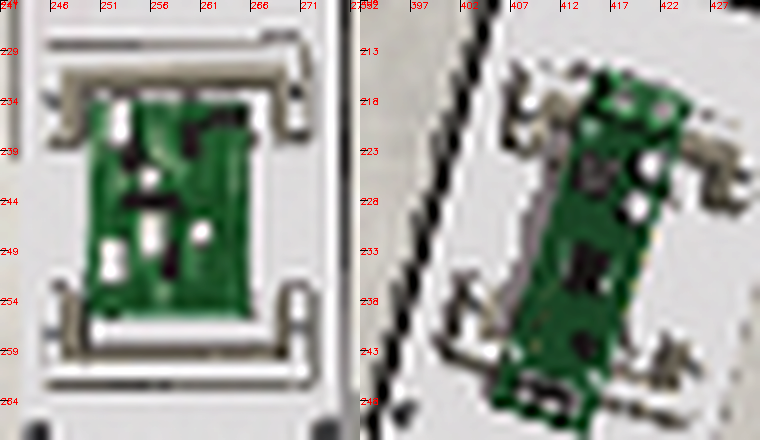

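View pics/d2.png

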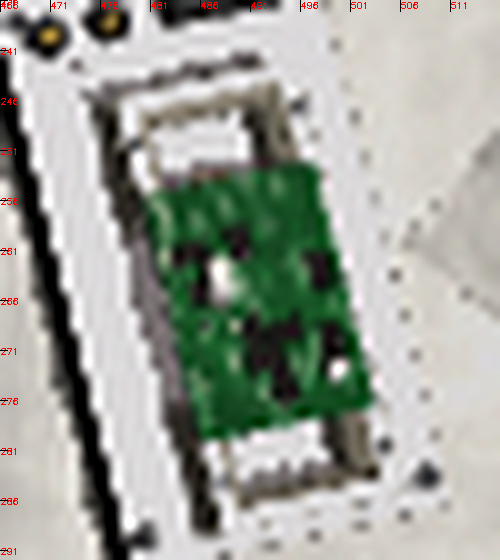

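Run:
```python
from h import *
s=pickle.load(open("pics/top0.pkl","rb"))
c2=lambda x,y,q:ray(s,np.array(q)/5+[x,y]-0.4,29)[:,:2]
bot={"A":c2(225,195,[(243,360),(98,362)]),"B":c2(385,185,[(196,362),(56,322)]),"L":ray(s,np.array([(508.7,283.7),(480,289.8)])-.5,29)[:,:2]}
top_r={"A":c2(225,195,[(241,98)])[0],"B":c2(385,185,[(265,112)])[0],"L":c2(455,217,[(204,76)])[0]}
nest={"A":(ray(s,[[258.3,244.9]],48)[0,:2])}
F={}
for k in "ABL":
    br,bl=bot[k]; yv=br-top_r[k]; ey=yv/np.linalg.norm(yv); xv=br-bl; e2=xv/np.linalg.norm(xv)
    ey=ey+np.array([e2[1],-e2[0]])*(1 if np.dot([e2[1],-e2[0]],ey)>0 else -1)*.5; ey/=np.linalg.norm(ey); ex=np.array([ey[1],-ey[0]])
    F[k]=(bot[k].mean(0),ex,ey); print(k,bot[k].mean(0).round(1),"len",np.linalg.norm(yv).round(1),np.linalg.norm(xv).round(1),"yaw of y axis",np.degrees(np.arctan2(ey[1],ey[0])).round(1))
m,ex,ey=F["A"]; d=nest["A"]-m; print("A nest",nest["A"],"offset",d@ex,d@ey)
for k in "ABL":
    m,ex,ey=F[k]; n=m+ey*(d@ey); print(k,"nest pred",n.round(1))
# guide marks in nest L frame and B frame
def show(k,q,z):
    m,ex,ey=F[k]; n=m+ey*(d@ey); P=ray(s,np.array(q)-.5,z)[:,:2]-n; print(k,z,np.c_[P@ex,P@ey].round(1).tolist())
show("A",[(245.7,228.5),(271.8,228.5),(272,262.3),(245.7,262.3)],52)
show("L",[(475.5,245.8),(486.8,289.5)],28)
show("L",[(492.5,241.8),(504,283.5)],52)
show("B",[(400,242)],28);show("B",[(407,214),(424,250.5)],52)
show("A",[(257.5,244.5)],41);show("B",[(415,230)],52)
```

```text
A [454.6 359.5] len 149.0 81.3 yaw of y axis -178.2
B [500.3 -64.7] len 149.0 81.7 yaw of y axis 164.5
L [ 410.4 -299.8] len 148.5 82.8 yaw of y axis -167.2
A nest [514.23189796 360.49142603] offset -0.8620506952294095 -59.59517248839495
A nest pred [514.2 361.4]
B nest pred [555.4 -80. ]
L nest pred [ 467.3 -286.9]
A 52 [[35.1, -47.5], [-37.6, -46.4], [-37.6, 48.2], [35.2, 47.1]]
L 28 [[24.0, -64.8], [22.3, 61.5]]
L 52 [[-18.1, -64.5], [-21.2, 54.8]]
B 28 [[36.4, 33.7]]
B 52 [[41.1, -44.1], [-31.5, 41.7]]
A 41 [[3.4, -3.4]]
B 52 [[7.7, -6.8]]
```

apply_moves(angular=[[0,0,-0.2],[0,0,0],[0,0,0],[0,0,0],[0,0,0],[0,0,0],[0,0,0],[0,0,0],[0,0,0],[0,0,0],[0,0,0],[0,0,0],[0,0,0],[0,0,0],[0,0,0],[0,0,0],[0,0,0],[0,0,0],[0,0,0],[0,0,0]], travel=[[0.49,-0.82,0],[0.49,-0.82,0],[0.49,-0.82,0],[0.49,-0.82,0],[0.49,-0.82,0],[0.49,-0.82,0],[0.49,-0.82,0],[0.49,-0.82,0],[0.49,-0.82,0],[0.49,-0.82,0],[0.49,-0.82,-0.27],[0.49,-0.82,-0.27],[0.49,-0.82,-0.27],[0.49,-0.82,-0.27],[0.49,-0.82,-0.27],[0.49,-0.82,-0.27],[0.49,-0.82,-0.27],[0.49,-0.82,-0.27],[0.49,-0.82,-0.27],[0.44,-0.74,-0.27]], jaw=[1,1,1,1,1,1,1,1,1,1,1,1,1,1,1,1,1,1,1,1])

```text
time: 2.6
tool_pos: [554.8, -77.0, 147.4]
tcp_rot: [-180.0, -0.0, 162.5]
ft_force: [0.6, 0.6, 0.7]
finger_gap: 85.3
grip_force: 0.0
```

Run:
```python
from h import *
s=pickle.load(open("pics/top0.pkl","rb"))
print(ray(s,[[341,183.3]],24))
```

```text
[[698.4031012  130.91803313  24.        ]]
```

apply_moves(angular=[[0,0,0],[0,0,0],[0,0,0],[0,0,0],[0,0,0],[0,0,0],[0,0,0],[0,0,0],[0,0,0],[0,0,0]], travel=[[0,0.05,-0.7],[0,0,-0.7],[0,0,-0.4],[0,0,-0.18],[0,0,0],[0,0,0],[0,0,0],[0,0,0],[0,0,0],[0,0,0]], jaw=[1,1,1,1,1,0,0,0,0,0], force=30)

```text
time: 3.85
tool_pos: [554.9, -73.9, 69.8]
tcp_rot: [180.0, 0.0, 162.5]
ft_force: [-1.8, 1.0, 5.4]
finger_gap: 26.7
grip_force: 29.4
```

apply_moves(angular=[[0,0,0],[0,0,0],[0,0,0],[0,0,0],[0,0,0.3],[0,0,0.3],[0,0,0.3],[0,0,0.3],[0,0,0.3],[0,0,0.3],[0,0,0.08],[0,0,0],[0,0,0]], travel=[[0,0,0.2],[0,0,0.6],[0,0,0.6],[0,0,0.6],[0.45,0.64,0],[0.45,0.64,0],[0.45,0.64,0],[0.45,0.64,0],[0.45,0.64,0],[0.45,0.64,0],[0.45,0.64,0],[0.44,0.64,0],[0,0,0]], jaw=[0,0,0,0,0,0,0,0,0,0,0,0,0])

```text
time: 5.48
tool_pos: [698.5, 132.9, 148.8]
tcp_rot: [180.0, -0.0, 177.6]
ft_force: [-0.1, -0.7, -0.8]
finger_gap: 26.3
grip_force: 29.7
```

Run:
```python
from bench import r
import cv2,numpy as np,pickle
o=[]
for n in("top","scene"):
    s=r.snapshot(n); pickle.dump(s,open(f"pics/{n}1.pkl","wb")); o.append(s["color"][:,:,::-1])
f=lambda im,x0,y0,w,h,k:cv2.resize(im[y0:y0+h,x0:x0+w],None,fx=k,fy=k,interpolation=cv2.INTER_CUBIC)
cv2.imwrite("pics/e1.png",np.hstack([f(o[0],300,130,140,150,2.8),f(o[1],330,190,140,150,2.8)]))
print(r.sense()["ft_force"])
```

```text
[-0.0587331   0.34391464 -0.51732331]
```

View pics/e1.png

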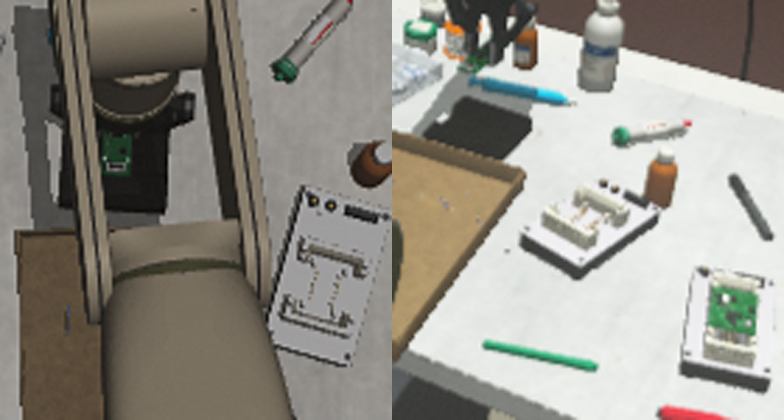

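Board_long is held level over the pad, and nest_b is now visible and empty. I'll lower the board onto the pad.

apply_moves(angular=[[0,0,0],[0,0,0],[0,0,0],[0,0,0],[0,0,0],[0,0,0],[0,0,0],[0,0,0]], travel=[[0,-0.05,-0.7],[0,0,-0.7],[0,0,-0.6],[0,0,-0.3],[0,0,-0.2],[0,0,-0.1],[0,0,-0.05],[0,0,0]], jaw=[0,0,0,0,0,0,0,0])

```text
time: 6.58
tool_pos: [698.5, 129.1, 43.7]
tcp_rot: [180.0, 0.0, 177.5]
ft_force: [-0.7, 0.1, -0.6]
finger_gap: 26.7
grip_force: 29.7
```

apply_moves(angular=[[0,0,0],[0,0,0],[0,0,0]], travel=[[0,0,-0.03],[0,0,-0.02],[0,0,0]], jaw=[0,0,0])

```text
time: 6.95
tool_pos: [698.4, 129.1, 41.8]
tcp_rot: [180.0, 0.0, 177.5]
ft_force: [-1.3, 0.1, 3.8]
finger_gap: 26.6
grip_force: 30.1
```

apply_moves(angular=[[0,0,0],[0,0,0],[0,0,0],[0,0,0],[0,0,0],[0,0,0],[0,0,0],[0,0,0.25],[0,0,0.25],[0,0,0],[0,0,0],[0,0,0],[0,0,0],[0,0,0],[0,0,0],[0,0,0],[0,0,0]], travel=[[0,0,0],[0,0,0],[0,0,0],[0,0,0.3],[0,0,0.8],[0,0,0.8],[0,0,0.8],[-0.51,0.65,0],[-0.51,0.65,0],[-0.51,0.65,0],[-0.51,0.65,0],[-0.51,0.65,0],[-0.51,0.65,0],[-0.5,0.65,0],[-0.5,0.65,0],[-0.5,0.65,0],[0,0,0]], jaw=[1,1,1,1,1,1,1,1,1,1,1,1,1,1,1,1,1])

```text
time: 9.07
tool_pos: [514.5, 365.0, 150.2]
tcp_rot: [179.9, 0.0, -178.3]
ft_force: [0.3, -0.7, -0.9]
finger_gap: 85.2
grip_force: 0.0
```

Run:
```python
from bench import r
from h import *
o=[]
for n in("top","scene"):
    s=r.snapshot(n); pickle.dump(s,open(f"pics/{n}2.pkl","wb")); o.append(s["color"][:,:,::-1])
f=lambda im,x0,y0,w,h,k:cv2.resize(im[y0:y0+h,x0:x0+w],None,fx=k,fy=k,interpolation=cv2.INTER_CUBIC)
cv2.imwrite("pics/e2.png",np.hstack([f(o[0],310,150,70,75,5.4),f(o[0],385,190,60,75,5.4)]))
s=pickle.load(open("pics/top2.pkl","rb"));c=s["color"]
g=cv2.morphologyEx((green(c)&window(c.shape[:2],310,150,70,75)).astype(np.uint8),cv2.MORPH_CLOSE,np.ones((5,5)))
print(rect(s,g,26))
```

```text
[699.6 130.   30.2 102.   87.4]
```

View pics/e2.png

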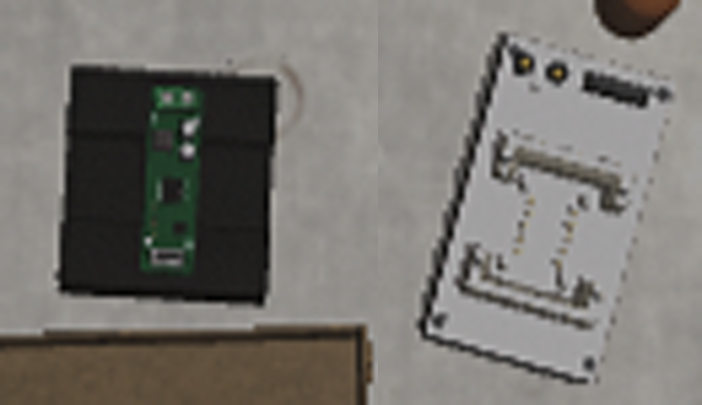

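Run:
```python
from h import *
s=pickle.load(open("pics/top2.pkl","rb"))
for z in(38,45): print(ray(s,[[415.65,232.4]],z))
```

```text
[[557.83177362 -79.93714282  38.        ]]
[[556.82952718 -78.74618211  45.        ]]
```

apply_moves(angular=[[0,0,0],[0,0,0],[0,0,0],[0,0,0],[0,0,0],[0,0,0],[0,0,0],[0,0,0],[0,0,0],[0,0,0],[0,0,0]], travel=[[0.04,-0.04,-0.7],[0,0,-0.7],[0,0,-0.6],[0,0,-0.3],[0,0,0],[0,0,0],[0,0,0],[0,0,0],[0,0,0],[0,0,0],[0,0,0]], jaw=[1,1,1,1,1,0,0,0,0,0,0], force=30)

```text
time: 10.55
tool_pos: [518.1, 361.9, 58.6]
tcp_rot: [180.0, 0.1, -178.5]
ft_force: [-0.9, -1.5, 6.3]
finger_gap: 43.8
grip_force: 30.0
```

apply_moves(angular=[[0,0,0],[0,0,0],[0,0,0],[0,0,0],[0,0,-0.2],[0,0,-0.2],[0,0,-0.2],[0,0,-0.2],[0,0,-0.2],[0,0,-0.2],[0,0,-0.2],[0,0,-0.2],[0,0,-0.2],[0,0,-0.2],[0,0,-0.12],[0,0,0],[0,0,0],[0,0,0],[0,0,0]], travel=[[0,0,0.2],[0,0,0.7],[0,0,0.7],[0,0,0.7],[0.07,-0.79,0],[0.07,-0.79,0],[0.07,-0.79,0],[0.07,-0.79,0],[0.07,-0.79,0],[0.07,-0.79,0],[0.07,-0.79,0],[0.07,-0.79,0],[0.07,-0.79,0],[0.07,-0.79,0],[0.07,-0.79,0],[0.07,-0.79,0],[0.07,-0.79,0],[0.07,-0.79,0],[0,0,0]], jaw=[0,0,0,0,0,0,0,0,0,0,0,0,0,0,0,0,0,0,0])

```text
time: 12.92
tool_pos: [556.7, -82.9, 149.6]
tcp_rot: [-180.0, 0.0, 164.4]
ft_force: [0.8, -0.2, -0.6]
finger_gap: 43.6
grip_force: 30.6
```

Run:
```python
from bench import r
import numpy as np,time
print(np.mean([r.sense()["tool_pos"] for _ in range(5)],0),r.sense()["tcp_rot"],r.sense()["finger_gap"])
```

```text
[556.65114655 -82.94838959 149.61252628] [-1.79978959e+02  4.17835994e-02  1.64412703e+02] 43.5663782707336
```

apply_moves(angular=[[0,0,0],[0,0,0],[0,0,0],[0,0,0],[0,0,0]], travel=[[0.01,0.05,-0.7],[0,0,-0.7],[0,0,-0.4],[0,0,0],[0,0,0]], jaw=[0,0,0,0,0])

```text
time: 13.55
tool_pos: [557.7, -78.9, 78.3]
tcp_rot: [180.0, 0.1, 164.6]
ft_force: [0.2, 0.5, 0.0]
finger_gap: 43.6
grip_force: 30.6
```

apply_moves(angular=[[0,0,0],[0,0,0],[0,0,0],[0,0,0],[0,0,0],[0,0,0]], travel=[[0,0,-0.15],[0,0,-0.1],[0,0,-0.1],[0,0,-0.08],[0,0,-0.05],[0,0,0]], jaw=[0,0,0,0,0,0])

```text
time: 14.3
tool_pos: [558.6, -79.5, 58.7]
tcp_rot: [180.0, 0.2, 164.6]
ft_force: [6.0, -0.9, 0.7]
finger_gap: 43.6
grip_force: 31.3
```

apply_moves(angular=[[0,0,0],[0,0,0],[0,0,0],[0,0,0],[0,0,0],[0,0,0],[0,0,0],[0,0,0.44],[0,0,0.44],[0,0,0.44],[0,0,0.44],[0,0,0.44],[0,0,0.44],[0,0,0.44],[0,0,0.44],[0,0,0]], travel=[[0,0,0],[0,0,0],[0,0,0],[0,0,0.2],[0,0,0.7],[0,0,0.7],[0,0,0.7],[-0.29,-0.65,0],[-0.29,-0.65,0],[-0.29,-0.65,0],[-0.29,-0.65,0],[-0.29,-0.65,0],[-0.29,-0.65,0],[-0.29,-0.65,0],[-0.29,-0.65,0],[0,0,0]], jaw=[1,1,1,1,1,1,1,1,1,1,1,1,1,1,1,1])

```text
time: 16.3
tool_pos: [463.5, -288.6, 150.6]
tcp_rot: [-180.0, 0.0, -167.4]
ft_force: [-0.5, 0.1, 0.2]
finger_gap: 85.2
grip_force: 0.0
```

Run:
```python
from bench import r
from h import *
o=[]
for n in("top","scene"):
    s=r.snapshot(n); pickle.dump(s,open(f"pics/{n}3.pkl","wb")); o.append(s["color"][:,:,::-1])
f=lambda im,x0,y0,w,h,k:cv2.resize(im[y0:y0+h,x0:x0+w],None,fx=k,fy=k,interpolation=cv2.INTER_CUBIC)
cv2.imwrite("pics/e3.png",np.hstack([f(o[0],232,200,48,75,5.4),f(o[0],388,195,45,75,5.4),f(o[1],375,245,50,75,5.4)]))
s=pickle.load(open("pics/top3.pkl","rb"));c=s["color"]
g=cv2.morphologyEx((green(c)&window(c.shape[:2],388,190,52,75)).astype(np.uint8),cv2.MORPH_CLOSE,np.ones((5,5)))
print(rect(s,g,41.5))
```

```text
[556.6 -78.1  46.7  62.3  73.4]
```

View pics/e3.png

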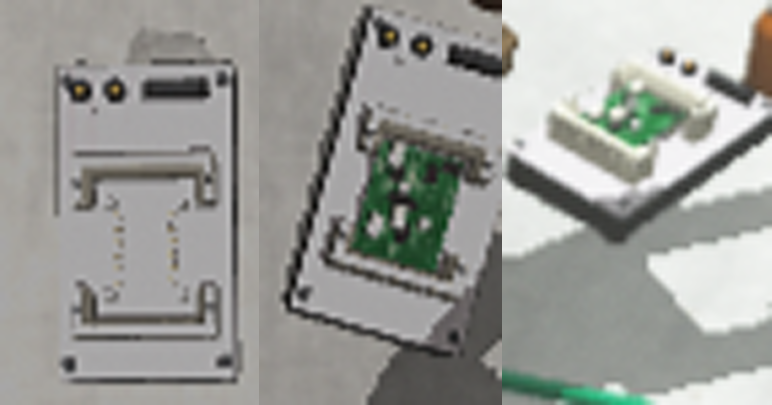

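Board_b is seated between the guides of nest_b (561, 110 in the scene crop), and nest_a is empty. Next is board_a.

apply_moves(angular=[[0,0,0],[0,0,0],[0,0,0],[0,0,0],[0,0,0],[0,0,0],[0,0,0],[0,0,0],[0,0,0],[0,0,0],[0,0,0]], travel=[[0.05,0.05,-0.7],[0,0,-0.7],[0,0,-0.4],[0,0,-0.23],[0,0,0],[0,0,0],[0,0,0],[0,0,0],[0,0,0],[0,0,0],[0,0,0]], jaw=[1,1,1,1,1,0,0,0,0,0,0], force=30)

```text
time: 17.77
tool_pos: [466.7, -285.5, 70.0]
tcp_rot: [-179.9, 0.1, -167.3]
ft_force: [-1.0, 1.5, 4.4]
finger_gap: 48.3
grip_force: 30.2
```

apply_moves(angular=[[0,0,0],[0,0,0],[0,0,0],[0,0,0],[0,0,-0.1],[0,0,-0.1],[0,0,-0.1],[0,0,-0.1],[0,0,-0.1],[0,0,-0.1],[0,0,-0.1],[0,0,-0.1],[0,0,-0.1],[0,0,-0.1],[0,0,-0.1],[0,0,-0.1],[0,0,-0.1],[0,0,-0.06],[0,0,0],[0,0,0]], travel=[[0,0,0.2],[0,0,0.6],[0,0,0.6],[0,0,0.6],[0.07,0.95,0],[0.07,0.95,0],[0.07,0.95,0],[0.07,0.95,0],[0.07,0.95,0],[0.07,0.95,0],[0.07,0.95,0],[0.07,0.95,0],[0.07,0.95,0],[0.07,0.95,0],[0.07,0.95,0],[0.07,0.95,0],[0.07,0.95,0],[0.07,0.95,0],[0.07,0.95,0],[0.07,0.95,0]], jaw=[0,0,0,0,0,0,0,0,0,0,0,0,0,0,0,0,0,0,0,0])

```text
time: 20.27
tool_pos: [511.0, 324.3, 149.4]
tcp_rot: [180.0, 0.0, -178.2]
ft_force: [0.2, 0.6, 0.3]
finger_gap: 48.2
grip_force: 31.1
```

apply_moves(angular=[[0,0,0],[0,0,0],[0,0,0]], travel=[[0.05,0.95,0],[0,0,0],[0,0,0]], jaw=[0,0,0])

```text
time: 20.65
tool_pos: [512.8, 360.6, 148.8]
tcp_rot: [-180.0, -0.0, -178.1]
ft_force: [-0.6, 0.6, -0.9]
finger_gap: 48.2
grip_force: 31.1
```

apply_moves(angular=[[0,0,0],[0,0,0],[0,0,0],[0,0,0],[0,0,0],[0,0,0],[0,0,0],[0,0,0],[0,0,0]], travel=[[0.01,0,-0.7],[0,0,-0.7],[0,0,-0.35],[0,0,-0.1],[0,0,-0.1],[0,0,-0.1],[0,0,-0.1],[0,0,-0.08],[0,0,0]], jaw=[0,0,0,0,0,0,0,0,0])

```text
time: 21.78
tool_pos: [513.1, 360.9, 59.1]
tcp_rot: [-180.0, -0.0, -178.1]
ft_force: [0.5, -0.6, 0.0]
finger_gap: 48.1
grip_force: 31.1
```

apply_moves(angular=[[0,0,0],[0,0,0],[0,0,0],[0,0,0],[0,0,0],[0,0,0],[0,0,0],[0,0,0],[0,0,-0.3],[0,0,-0.25],[0,0,0],[0,0,0],[0,0,0],[0,0,0],[0,0,0],[0,0,0],[0,0,0],[0,0,0],[0,0,0]], travel=[[0,0,-0.03],[0,0,0],[0,0,0],[0,0,0],[0,0,0.2],[0,0,0.7],[0,0,0.7],[0,0,0.7],[0.52,-0.64,0],[0.52,-0.64,0],[0.52,-0.64,0],[0.52,-0.64,0],[0.52,-0.64,0],[0.52,-0.64,0],[0.51,-0.64,0],[0.51,-0.64,0],[0.51,-0.64,0],[0,0,0],[0,0,0]], jaw=[0,1,1,1,1,1,1,1,1,1,1,1,1,1,1,1,1,1,1])

```text
time: 24.15
tool_pos: [699.1, 131.0, 150.5]
tcp_rot: [180.0, -0.0, 177.4]
ft_force: [-0.6, 0.8, 0.7]
finger_gap: 85.6
grip_force: 0.0
```

Run:
```python
from bench import r
from h import *
o=[]
for n in("top","scene"):
    s=r.snapshot(n); pickle.dump(s,open(f"pics/{n}4.pkl","wb")); o.append(s["color"][:,:,::-1])
f=lambda im,x0,y0,w,h,k:cv2.resize(im[y0:y0+h,x0:x0+w],None,fx=k,fy=k,interpolation=cv2.INTER_CUBIC)
cv2.imwrite("pics/e4.png",np.hstack([f(o[0],232,200,48,75,5.4),f(o[0],458,222,60,75,5.4),f(o[1],265,215,45,75,5.4)[:, :200]]))
s=pickle.load(open("pics/top4.pkl","rb"));c=s["color"]
g=cv2.morphologyEx((green(c)&window(c.shape[:2],232,200,48,75)).astype(np.uint8),cv2.MORPH_CLOSE,np.ones((5,5)))
print(rect(s,g,41.5))
```

```text
[513.3 361.9  47.6  67.9 -88.5]
```

View pics/e4.png

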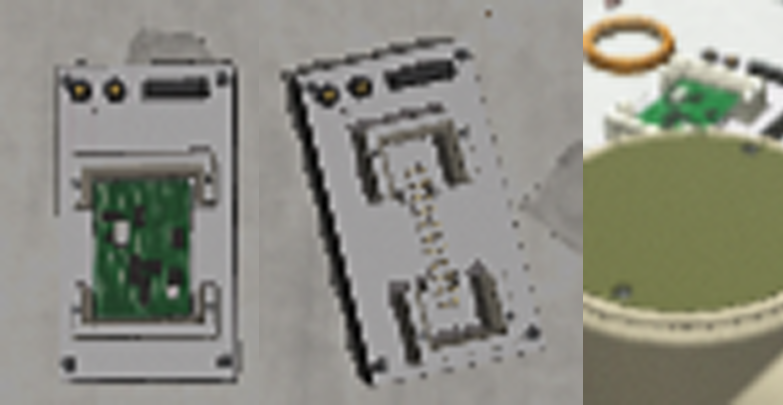

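Board_a is seated in nest_a and nest_long is empty. Pick up board_long from the pad.

Run:
```python
from h import *
s=pickle.load(open("pics/top4.pkl","rb"))
print(ray(s,[[489.6,265.2]],40))
```

```text
[[ 468.36020869 -285.78063985   40.        ]]
```

apply_moves(angular=[[0,0,0],[0,0,0],[0,0,0],[0,0,0],[0,0,0],[0,0,0],[0,0,0],[0,0,0],[0,0,0],[0,0,0],[0,0,0],[0,0,0]], travel=[[0.01,-0.02,-0.8],[0,0,-0.8],[0,0,-0.6],[0,0,-0.3],[0,0,-0.2],[0,0,0],[0,0,0],[0,0,0],[0,0,0],[0,0,0],[0,0,0],[0,0,0]], jaw=[1,1,1,1,1,1,0,0,0,0,0,0], force=30)

```text
time: 25.75
tool_pos: [700.1, 129.8, 43.0]
tcp_rot: [180.0, 0.0, 177.4]
ft_force: [-2.1, -1.1, 5.0]
finger_gap: 26.5
grip_force: 29.6
```

apply_moves(angular=[[0,0,0],[0,0,0],[0,0,0],[0,0,0],[0,0,0.24],[0,0,0.24],[0,0,0.24],[0,0,0.24],[0,0,0.24],[0,0,0.24],[0,0,0.24],[0,0,0.24],[0,0,0],[0,0,0],[0,0,0],[0,0,0],[0,0,0],[0,0,0],[0,0,0],[0,0,0]], travel=[[0,0,0.3],[0,0,0.8],[0,0,0.8],[0,0,0.8],[-0.41,-0.74,0],[-0.41,-0.74,0],[-0.41,-0.74,0],[-0.41,-0.74,0],[-0.41,-0.74,0],[-0.41,-0.74,0],[-0.41,-0.74,0],[-0.41,-0.74,0],[-0.41,-0.74,0],[-0.42,-0.75,0],[-0.42,-0.75,0],[-0.42,-0.75,0],[-0.42,-0.75,0],[-0.42,-0.75,0],[0,0,0],[0,0,0]], jaw=[0,0,0,0,0,0,0,0,0,0,0,0,0,0,0,0,0,0,0,0])

```text
time: 28.25
tool_pos: [468.3, -286.3, 150.5]
tcp_rot: [180.0, 0.0, -167.2]
ft_force: [0.2, 0.0, -0.3]
finger_gap: 26.4
grip_force: 29.7
```

apply_moves(angular=[[0,0,0],[0,0,0],[0,0,0],[0,0,0],[0,0,0],[0,0,0],[0,0,0],[0,0,0],[0,0,0]], travel=[[0,0,-0.7],[0,0,-0.7],[0,0,-0.4],[0,0,-0.1],[0,0,-0.1],[0,0,-0.1],[0,0,-0.1],[0,0,-0.08],[0,0,0]], jaw=[0,0,0,0,0,0,0,0,0])

```text
time: 29.38
tool_pos: [468.2, -286.8, 59.1]
tcp_rot: [-180.0, 0.0, -167.2]
ft_force: [0.1, -0.5, -1.3]
finger_gap: 26.9
grip_force: 29.7
```

Lower it slightly more, release, rise clear and look.

apply_moves(angular=[[0,0,0],[0,0,0],[0,0,0],[0,0,0],[0,0,0],[0,0,0],[0,0,0],[0,0,0],[0,0,0],[0,0,0],[0,0,0],[0,0,0],[0,0,0]], travel=[[0,0,-0.03],[0,0,0],[0,0,0],[0,0,0],[0,0,0.2],[0,0,0.7],[0,0,0.7],[0,0,0.8],[0,0.8,0.3],[0,0.8,0.3],[0,0.8,0.3],[0,0.8,0],[0,0.8,0]], jaw=[0,1,1,1,1,1,1,1,1,1,1,1,1])

```text
time: 31.0
tool_pos: [468.3, -125.7, 190.9]
tcp_rot: [-180.0, 0.1, -167.2]
ft_force: [0.5, 0.8, -0.8]
finger_gap: 85.4
grip_force: 0.0
```

Run:
```python
from bench import r
from h import *
o=[]
for n in("top","scene"):
    s=r.snapshot(n); pickle.dump(s,open(f"pics/{n}5.pkl","wb")); o.append(s["color"][:,:,::-1])
f=lambda im,x0,y0,w,h,k:cv2.resize(im[y0:y0+h,x0:x0+w],None,fx=k,fy=k,interpolation=cv2.INTER_CUBIC)
cv2.imwrite("pics/e5.png",np.hstack([f(o[0],458,222,60,75,5.4),f(o[1],420,275,60,75,5.4)]))
s=pickle.load(open("pics/top5.pkl","rb"));c=s["color"]
for w in((458,222,60,78),(232,200,48,75)):
    g=cv2.morphologyEx((green(c)&window(c.shape[:2],*w)).astype(np.uint8),cv2.MORPH_CLOSE,np.ones((5,5)))
    print(rect(s,g,41.5))
a=pickle.load(open("pics/top0.pkl","rb"))["color"].astype(int)
for n,(x,y,w,h) in {"bottle":(420,165,30,35),"loupe":(280,292,24,24)}.items(): print(n,np.abs(a-c)[y:y+h,x:x+w].max(2).mean())
```

```text
[ 443.6 -279.     5.6   19.4   88.9]
[513.3 361.9  47.6  67.9 -88.5]
bottle 4.584761904761905
loupe 5.012152777777778
```

View pics/e5.png

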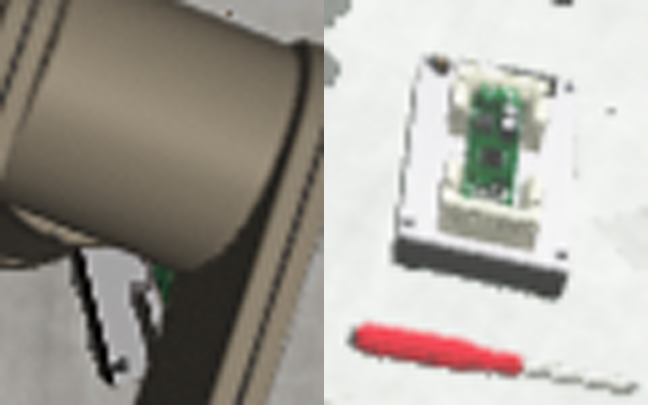

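Board_long sits between the guides in the scene view, but the arm hides it from above. I'll move the arm off for a numeric check.

apply_moves(angular=[[0,0,0],[0,0,0],[0,0,0],[0,0,0],[0,0,0],[0,0,0],[0,0,0]], travel=[[0,0.9,0],[0,0.9,0],[0,0.9,0],[0,0.9,0],[0,0.9,0],[0,0.9,0],[0,0,0]], jaw=[1,1,1,1,1,1,1])

```text
time: 31.98
tool_pos: [468.3, 90.8, 190.3]
tcp_rot: [180.0, 0.0, -167.0]
ft_force: [0.0, -0.6, -0.3]
finger_gap: 85.4
grip_force: 0.0
```

Run:
```python
from bench import r
from h import *
s=r.snapshot("top");c=s["color"]
for w in((458,222,60,78),(388,190,52,75)):
    g=cv2.morphologyEx((green(c)&window(c.shape[:2],*w)).astype(np.uint8),cv2.MORPH_CLOSE,np.ones((5,5)))
    print(rect(s,g,41.5))
```

```text
[ 466.6 -286.2   28.8  100.   -77.1]
[556.8 -78.1  46.7  61.7  73.2]
```

All three boards match their nests in size, position and angle, so I'm handing in.

```bash
python3 -c "
from bench import r
print(r.hand_in())"
```

```text
the job is handed in; nothing more can be done
None
```

All three boards are seated in their own nests and the job is handed in at about 32 s; the bottle and loupe look unmoved in the top camera image, and no verdict came back.

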